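# Rehang the breaker-box door stored behind the shelf rail

## Robot

A 6-joint arm with a two-finger parallel gripper is mounted at the origin on the work surface. World frame = base frame: x ahead of the robot, y to its left, z up, the work surface at z = 0. Lengths are in m, angles in rad, forces in N, time in s.
With the tool pointing down it reaches from about 0.4 to 0.825 m from the base axis. Payload 7 kg.
Tool frame: the origin (TCP) lies on the centre line of the jaws, within the pads' length; the fingertips stand 25 mm ahead of it and the grasp point (between the pads) lies 6 mm ahead of it; z points along the fingers, y is the direction in which the jaws open and shut (so a half turn about z gives the same grasp; the last joint's range is limited). The gripper opens to 88 mm and grips with 3 to 60 N. Pads are 19 mm wide; open, the fingers measure 130 mm over their backs; the gripper's body (78 mm by 193 mm) begins 47 mm behind the grasp point.
Start: joints at [-0.976, 0.359, 0.012, 0, -1.224, -0.288], TCP at [0.204, -0.643, 0.252] pointing down, gripper open.
Joint ranges: [-3.07, 3.07], [-1.43, 2.12], [-1.02, 1.25], [-3.03, 1.67], [-3.05, -0], [-3.03, 3.03]. Speed limits (rad/s): [2.39, 2.39, 3.01, 3.14, 3.14, 3.14].

## Interface

Orientations are given as [roll, pitch, yaw] about the fixed x, y, z axes, in that order (R = Rz(yaw) Ry(pitch) Rx(roll)).
In Python, from station import * gives the robot as it stands. The module is installed in compiled form; this text tells all that it offers.
- The arm moves only by the tool step_arm, never from a script. Its argument "commands" is text: rows parted by semicolons, each of 6 numbers parted by spaces: the shift along the tool's x, y, z in mm, then the turn, a rotation vector about the tool's x, y, z in rad. A call has 1 to 8 rows; each row shifts and turns the commanded pose from where the row before left it, along the tool's axes as they then stand; what a row does not reach is not made up. A row lasts 1/8 s, in which the tool goes at most 62.5 mm and 10.7 degrees, less where a joint would pass 70% of its speed; a pose out of reach is approached as far as the arm can. A call is refused whole if a number of a shift passes 62.5 or a number of a turn 0.188, either way. A call with a gripper value outside its range is refused whole. "jaw" is the finger opening in mm, from 0 to 87.6, set as the call begins (left out, the last holds). The fingers move at their own pace and stop on an object; "grip_force" is the grip in N (left out, the last holds). Time passes only in rows, so rows that do not move let the fingers close. It gives the time, the measured TCP pose, the force and the opening at its end, in the units of the state.
- get_state(): the state, without advancing time (a new reading comes with each control period).
- grab_frame(name): name is "side" or "top" or "wrist"; returns a dict with "frame" (420x560x3 uint8, red, green, blue), "fovy" (degrees; the focal length in pixels is half the picture's height over the tangent of half this angle, whatever the lens; pixels are square), "cx", "cy" (the principal point, pixels), "rvec" (rotation vector, rad) and "tvec" (3), from world to camera coordinates, as OpenCV has them; the wrist camera has in their place "tool_from_camera" (4x4, takes a point from camera to tool coordinates, whose origin is the TCP and whose axes are the flange's). Camera axes: x right, y down, z forward; pixel columns grow to the right and rows downward; lengths in m; the calibration is good to about 2 mm. A picture is of the moment at which its call begins: read the wrist's pose just before it. There is no depth.
- job_done(): hands the job in, once; it reports no verdict.
Trained networks look in a picture, given as the dict that the camera call returned (one of the last four; its "shot" number tells which), for a name from the list of things; names that differ only in an ending like _2 or _b are one class to them, and where a whole thing is asked for, a point or a joint stands for the part that bears it (a point fixed in the world has none). Each returns a list of dicts, best first, with "conf" (0 to 1); they miss things now and then, are a little off and sometimes report something else, mostly with a low value. They report only what shows in the picture. A call takes as long as a camera call. They do not tell look-alikes from the thing itself.
- recognise(picture, name): "pixel" ([column, row] in pixels, amid what is visible of it).
The state is a dict: "t": time; "q": joint angles; "qd": joint speeds; "joint_efforts": joint torques, N m; "eef_pos": TCP position; "ee_rot": TCP orientation; "force": force on the tool from outside, world axes, zero at the start; "moment": the same for the moment, N m; "width": finger opening in m.
Only numpy, scipy, OpenCV 4.12 (cv2) and the standard library are available. Lean on these libraries where they do the work, as an engineer would, in place of code of your own. Each camera call takes 0.05 s, during which the arm holds its last target.

## Task

The green lift-off door of the small green breaker box stands on the galvanised shelf. Lift it up over the shelf's front rail, draw it straight out forward until it is wholly clear of the shelf, then lower it so that both hinge sockets go down over the box's two upright hinge pins together and it hangs fully seated, at whatever swing angle. Leave everything else where it stands and do not drop the door.

Things in the scene. Friction and masses are not known exactly. Their poses are not given: they have to be found in the camera images.
- shelf: Fixed low galvanised shelf, 180 deep (x) x 270 wide (y) mm, board top 60 mm above the table. Origin under its centre on the table; its -x side is the front, where a round rail 10 mm thick runs along y; nothing above it. It has 14 mm high lips on its two ends.
- rail_mid (a point): Middle of the top of the shelf's front rail: 85 mm in front of the shelf's origin, 100 mm above the table, so 40 mm above the board.
- door: Green flat lift-off door, 110 wide (x) x 20 thick (y) x 150 tall (z) mm, about 0.35 kg, standing upright on edge like a book. Origin: centre of its underside. Its +x edge, towards the back of the shelf, carries two hinge sockets on one vertical axis 64 mm from the origin. The whole top edge is free to grip across the 20 mm; fingertips up to 35 mm below the top stay above the neighbours.
- socket_low (a point): Centre of the lower mouth of the door's lower hinge socket, (64, 0, 15) mm from the door's origin. Each socket is a steel tube, axis z, open at both ends, outside 19 mm, bore 13 mm, 16 mm long. Axes as the door.
- socket_up (a point): Centre of the lower mouth of the door's upper socket, (64, 0, 115) mm from the door's origin. Axes as the door.
- box: Fixed green breaker box, 90 deep (x) x 110 wide (y) x 205 tall (z) mm, open front at -x. Origin under its centre on the table. Brackets at the front of its +y side carry two upright brass hinge pins on one vertical axis, 60 mm to -x and 67 mm to +y of the origin. With the door's x axis along the box's x axis the door stands open at a right angle, clear of the box; any other free angle will do.
- pin_low (a point): Foot of the lower hinge pin, on its axis, on the round shoulder (19 mm across, 6 mm thick) that the socket's mouth comes to rest on, 65 mm above the table. The pin is 8 mm thick and stands 22 mm above this point, the top 6 mm tapered. Axes as the box.
- pin_up (a point): Foot of the upper pin, same shape, 165 mm above the table. Fully seated, each socket's mouth centre lies at its pin's foot and the door's underside is 50 mm above the table. To pass over the pin tips with the lower socket still under the upper bracket, bring the door in from the front with its underside 75 to 120 mm above the table.
- jar: Glass jar with steel lid, 52 mm across, 85 mm tall, standing on the shelf. Origin under its centre.
- torch: Yellow and black torch standing on its head on the shelf, 48 mm across, 105 mm tall. Origin under its centre.
- caddy: Blue plastic tool caddy with clip lid and black handle, 136 x 226 x 136 mm, on the table. Origin under its centre.
- fuse_a: Black fuse holder 70 x 26 x 42 mm on the table. Origin under its centre.
- fuse_b: Second black fuse holder, same.
- hammer: Small aluminium hammer, 220 mm long, lying on the table.
There are look-alikes about, which are no part of the job. Of the things that look like the door, the smallest one is meant.

How it is judged:
By the outcome, as a careful person would: the job done as asked, in the order asked, and still so for the second after the job is handed in, with the robot touching nothing.
It also fails if it takes over 50 s, if anything falls off the work surface, if the arm or the gripper's body presses on something with over 40 N, if the wrist force passes 120 N, or if a joint passes its speed limit or range.

## Working session

There is one attempt and no reset: what is moved stays moved. The work goes in short steps, Python scripts to look and compute and a tool call to move; the robot and the scene stay as the last step left them, time stands still between calls to the robot, and variables do not carry over. Pictures are saved under pics/ and viewed, and the job is handed in when it is done.

Besides the shell and the picture viewer there is one more tool, called after "Call:" as a command line: name --argument value ..., lists and objects as JSON in quotes. step_arm: Moves the arm, as the interface text tells. Its arguments: {"type":"object","properties":{"commands":{"type":"string"},"jaw":{"type":"number"},"grip_force":{"type":"number"}},"required":["commands"]}

```bash
mkdir -p pics
cat > h.py <<'E'
from station import *
import numpy as np, cv2
from scipy.spatial.transform import Rotation as R
def save(p,n): cv2.imwrite(f'pics/{n}.png',p['frame'][:,:,::-1])
def K(p):
    h=p['frame'].shape[0]; f=h/2/np.tan(np.radians(p['fovy'])/2)
    return f,p['cx'],p['cy']
E
python3 - <<'E'
from h import *
import pickle
s=get_state();print({k:np.round(v,3) for k,v in s.items()})
for n in('side','top'):
    p=grab_frame(n);save(p,n+'0');print(n,p.keys(),p['fovy'],p['cx'],p['cy'],p['rvec'],p['tvec'])
    pickle.dump(p,open(n+'0.pkl','wb'))
    for t in('shelf','door','socket_low','socket_up','box','pin_low','pin_up','jar','torch','caddy','fuse_a','hammer','rail_mid'):
        print(t,[(np.round(d['pixel'],1).tolist(),round(d['conf'],2)) for d in recognise(p,t)])
E
```

```text
{'t': np.float64(0.0), 'q': array([-0.976,  0.359,  0.011, -0.   , -1.224, -0.288]), 'qd': array([-0.   , -0.001, -0.001, -0.002,  0.   , -0.   ]), 'joint_efforts': array([ 0.0000e+00, -5.8272e+01,  2.9306e+01,  6.9970e+00,  7.0000e-03,
       -0.0000e+00]), 'eef_pos': array([ 0.204, -0.643,  0.251]), 'ee_rot': array([ 3.14 , -0.   , -2.835]), 'force': array([-0.338, -0.415,  0.137]), 'moment': array([ 0.027, -0.025, -0.003]), 'width': np.float64(0.088)}
side dict_keys(['frame', 'fovy', 'cx', 'cy', 'rvec', 'tvec', 'shot']) 44.872468189253134 274.32084181727197 205.24284548928654 [ 2.05987033 -1.071443    0.52976396] [-0.18932467  0.39052079  1.41008711]
shelf [([287.5, 210.4], 0.9)]
door [([136.7, 162.7], 0.85), ([180.8, 225.3], 0.59), ([360.8, 224.1], 0.58)]
socket_low [([138.5, 168.2], 0.83), ([182.4, 224.2], 0.49), ([449.2, 289.9], 0.2)]
socket_up [([135.1, 166.4], 0.83), ([182.2, 226.0], 0.74)]
box [([364.8, 222.5], 0.82)]
pin_low [([361.6, 223.1], 0.71)]
pin_up [([360.3, 222.1], 0.86)]
jar []
torch [([300.8, 195.1], 0.76), ([360.6, 223.5], 0.68)]
caddy [([195.3, 167.1], 0.93)]
f
[... 389 characters left out ...]
.1], 0.98), ([126.0, 231.1], 0.91), ([236.4, 171.2], 0.54), ([348.7, 172.4], 0.47)]
socket_low [([238.8, 174.4], 0.92), ([245.9, 270.4], 0.86), ([126.3, 230.8], 0.69), ([180.4, 184.6], 0.42)]
socket_up [([128.0, 230.8], 0.91), ([245.9, 269.5], 0.62), ([237.1, 175.3], 0.57), ([187.5, 258.6], 0.35)]
box [([349.4, 172.2], 0.78), ([426.3, 180.5], 0.68)]
pin_low [([348.7, 171.6], 0.57)]
pin_up [([351.0, 172.4], 0.77)]
jar [([284.0, 176.2], 0.74), ([263.2, 178.1], 0.66)]
torch [([288.5, 176.2], 0.72)]
caddy [([178.3, 186.7], 0.6)]
fuse_a [([416.8, 224.1], 0.73), ([427.6, 180.7], 0.58), ([187.6, 257.9], 0.23)]
hammer [([188.2, 256.0], 0.73)]
rail_mid [([262.9, 184.7], 0.95), ([425.0, 182.6], 0.33)]
```

View pics/side0.png

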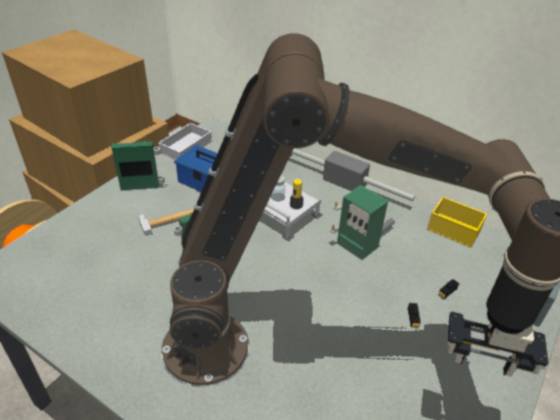

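View pics/top0.png

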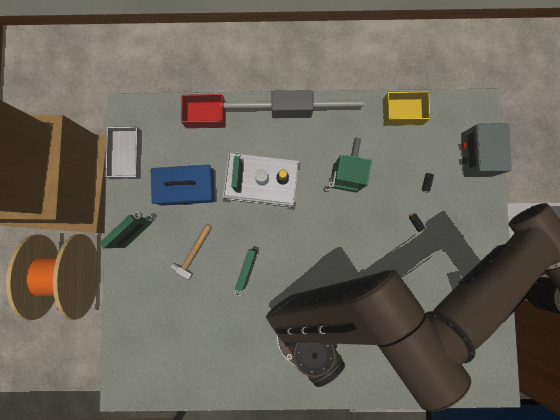

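```bash
cat >> h.py <<'E'
def Rt(p):
    return R.from_rotvec(p['rvec']).as_matrix(),np.array(p['tvec'])
def ray(p,uv,z):
    f,cx,cy=K(p);r,t=Rt(p);c=-r.T@t
    d=r.T@np.array([(uv[0]-cx)/f,(uv[1]-cy)/f,1]);return c+d*(z-c[2])/d[2]
def proj(p,X):
    f,cx,cy=K(p);r,t=Rt(p);c=r@np.array(X)+t;return np.array([cx+f*c[0]/c[2],cy+f*c[1]/c[2]])
def crop(p,x0,y0,x1,y1,s,n):
    im=p['frame'][y0:y1,x0:x1,::-1];cv2.imwrite(f'pics/{n}.png',cv2.resize(im,None,fx=s,fy=s,interpolation=cv2.INTER_CUBIC))
E
python3 - <<'E'
from h import *
import pickle
p=pickle.load(open('top0.pkl','rb'))
r,t=Rt(p);print('cam',-r.T@t)
crop(p,215,120,385,220,4.5,'top0c')
for uv,z in(((262,180),.06),((236,172),.21),((350,172),.205),((328,188),.165)):print(uv,ray(p,uv,z))
p=pickle.load(open('side0.pkl','rb'))
r,t=Rt(p);print('cam',-r.T@t)
crop(p,250,160,410,270,5,'side0c')
E
```

```text
cam [0.35159934 0.10871051 1.58111796]
(262, 180) [0.60159156 0.17001587 0.06      ]
(236, 172) [0.60624103 0.25411322 0.21      ]
(350, 172) [ 0.60189185 -0.1426065   0.205     ]
(328, 188) [ 0.55234645 -0.06972628  0.165     ]
cam [-0.5956887  -0.60625349  1.20594679]
```

View pics/top0c.png

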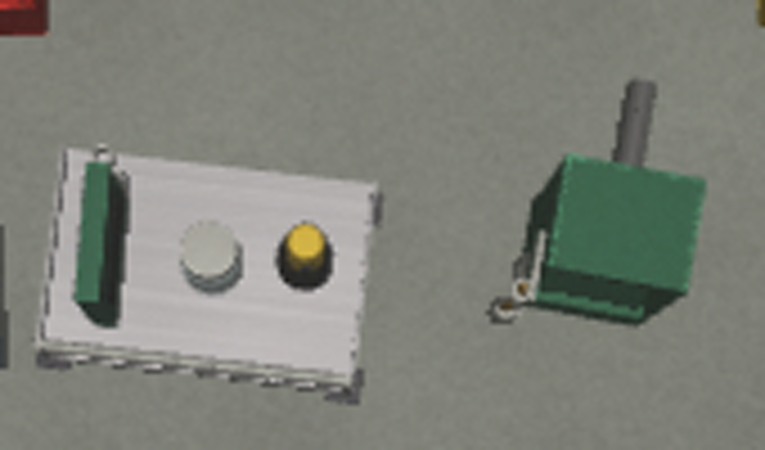

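View pics/side0c.png

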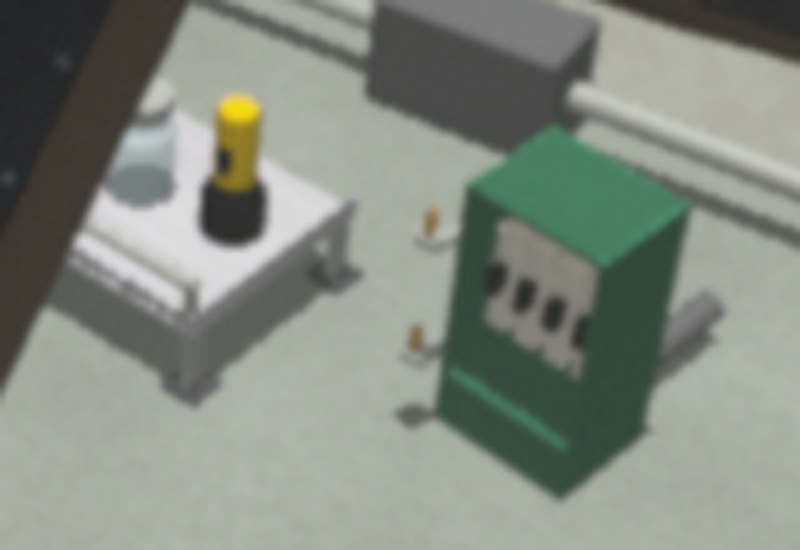

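Run:
```python
from h import *
import pickle
p=pickle.load(open('top0.pkl','rb'))
c=lambda x,y:(215+x/4.5,120+y/4.5)
a=ray(p,c(98,164),.21);b=ray(p,c(88,301),.21);print('door',a,b,(a+b)/2,np.degrees(np.arctan2(*(a-b)[1::-1])),np.linalg.norm(a-b))
cs=[ray(p,c(*q),.06) for q in((65,150),(380,185))];print('shelf back',cs,np.degrees(np.arctan2((cs[0]-cs[1])[1],(cs[0]-cs[1])[0]))-90)
bx=[ray(p,c(*q),.205) for q in((567,155),(705,180),(685,292),(545,268))];print('box',np.round(bx,3),np.mean(bx,0));
for i,j in((0,1),(3,2)):
  d=bx[i]-bx[j];print(np.degrees(np.arctan2(d[1],d[0]))-90,np.linalg.norm(d))
for i,j in((0,3),(1,2)):
  d=bx[i]-bx[j];print(np.degrees(np.arctan2(d[1],d[0])),np.linalg.norm(d))
print('pinup tip',ray(p,c(522,286),.187),'lowtip',ray(p,c(505,307),.087))
s=pickle.load(open('side0.pkl','rb'))
c=lambda x,y:(250+x/5,160+y/5)
print('side up tip',ray(s,c(432,210),.187),'low',ray(s,c(416,328),.087))
# triangulate
def tri(u1,u2):
    A=[]
    P=[]
    for q,u in((p,u1),(s,u2)):
        f,cx,cy=K(q);r,t=Rt(q);P.append(np.array([[f,0,cx],[0,f,cy],[0,0,1]])@np.c_[r,t])
    X=cv2.triangulatePoints(P[0],P[1],np.float64(u1).reshape(2,1),np.float64(u2).reshape(2,1));return (X[:3]/X[3]).ravel()
ct=lambda x,y:(215+x/4.5,120+y/4.5)
print(tri(ct(522,286),c(432,210)),tri(ct(505,307),c(416,328)))
w=grab_frame('wrist');save(w,'w0');print(w['tool_from_camera'],w['fovy'])
```

```text
door [0.66117647 0.25124711 0.21      ] [0.55406836 0.25926291 0.21      ] [0.60762241 0.25525501 0.21      ] -4.279945985676884 0.10740764054818754
shelf back [array([0.70768109, 0.29522788, 0.06      ]), array([0.67344344, 0.02470919, 0.06      ])] -7.213172815825089
box [[ 0.664 -0.113  0.205]
 [ 0.643 -0.219  0.205]
 [ 0.556 -0.201  0.205]
 [ 0.576 -0.094  0.205]] [ 0.60988091 -0.15674496  0.205     ]
-11.25201174608874 0.10850984477087584
-10.61767619721256 0.10927375678826279
-12.360004892909108 0.09065577189105424
-11.889971401203477 0.08943459361919787
pinup tip [ 0.56487085 -0.07788725  0.187     ] lowtip [ 0.56259708 -0.07660571  0.087     ]
side up tip [ 0.55592942 -0.08207347  0.187     ] low [ 0.55490241 -0.08201659  0.087     ]
[ 0.56562004 -0.0782452   0.17879458] [ 0.56392327 -0.07781596  0.07816633]
[[-1.55868621e-03 -9.54137361e-01 -2.99365108e-01  8.02945826e-02]
 [ 9.99998525e-01 -1.27101734e-03 -1.15564163e-03  1.02133942e-03]
 [ 7.22142617e-04 -2.99366467e-01  9.54137934e-01 -1.32454236e-01]
 [ 0.00000000e+00  0.00000000e+00  0.00000000e+00  1.00000000e+00]] 65.90328066557218
```

View pics/w0.png

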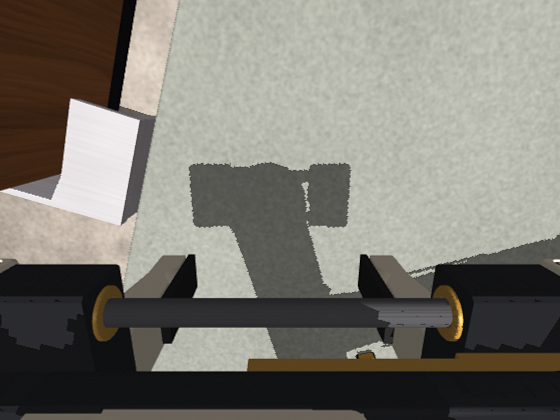

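```bash
cat >> h.py <<'E'
def down(yaw): return R.from_euler('xyz',[np.pi,0,yaw])
def cur():
    s=get_state();return s,np.array(s['eef_pos']),R.from_euler('xyz',s['ee_rot'])
def plan(pos,yaw,n,p0=None,r0=None,dyaw=None,nd=0):
    """print rows from p0,r0 to target; returns end pose"""
    if p0 is None: s,p0,r0=cur()
    rt=down(yaw); 
    rv=(r0.inv()*rt).as_rotvec()
    if dyaw is not None: rv=np.array([0,0,-dyaw])
    rows=[];p=p0.copy();r=r0
    for k in range(1,n+1):
        tp=p0+(np.array(pos)-p0)*k/n; tr=r0*R.from_rotvec(rv*k/n) if k<n else rt
        d=np.round(r.inv().apply(tp-p)*1000,nd); w=np.round((r.inv()*tr).as_rotvec(),3)
        p=p+r.apply(d/1000); r=r*R.from_rotvec(w)
        rows.append(' '.join(f'{v:g}' for v in list(d+0.)+list(w+0.)))
    for i in range(0,n,8): print('; '.join(rows[i:i+8]))
    return p,r
E
python3 - <<'E'
from h import *
import pickle
plan([.48,-.08,.40],-.15,17)
p=pickle.load(open('top0.pkl','rb'))
for uv in((241,293),(255,248)): print(ray(p,uv,0.0),ray(p,uv,.19))
crop(p,85,200,285,310,4,'top0d')
E
```

```text
-25 27 -9 0 0 -0.158; -30 22 -8 0 0 -0.158; -32 17 -9 0 0 -0.158; -35 12 -9 0 0 -0.158; -37 7 -9 0 0 -0.158; -37 1 -8 0 0 -0.158; -36 -5 -9 0 0 -0.157; -35 -11 -9 0 0 -0.158
-33 -16 -9 0 0 -0.158; -31 -22 -8 0 0 -0.158; -26 -25 -9 0 0 -0.158; -22 -30 -9 0 0 -0.158; -17 -33 -8 0 0 -0.158; -12 -35 -9 0 0 -0.158; -6 -36 -9 0 0 -0.158; -1 -37 -9 0 0 -0.158
6 -37 -8 0 0 -0.158
[0.16742828 0.25820265 0.        ] [0.18955977 0.24023846 0.19      ]
[0.34121773 0.20238292 0.        ] [0.34246527 0.19112648 0.19      ]
```

View pics/top0d.png

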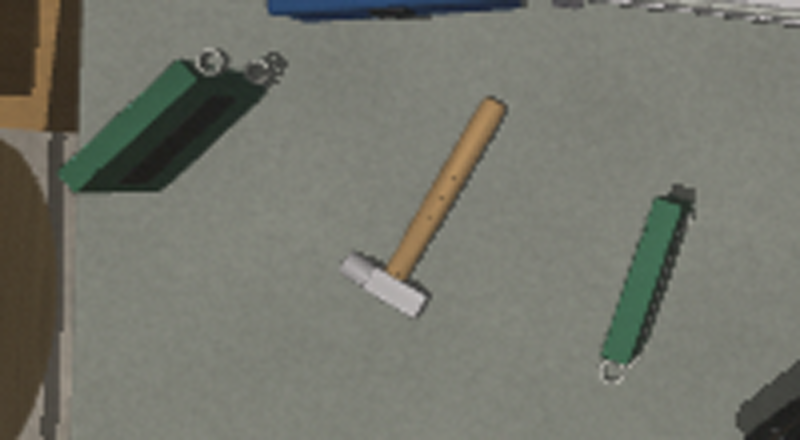

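Call:
step_arm --commands "-25 27 -15 0 0 -0.158; -30 22 -15 0 0 -0.158; -32 17 -15 0 0 -0.158; -35 12 -15 0 0 -0.158; -37 7 -15 0 0 -0.158; -37 1 -15 0 0 -0.158; -36 -5 -15 0 0 -0.158; -35 -11 -15 0 0 -0.158" --jaw 87.6 --grip_force 40

```text
t: 2.45
eef_pos: [0.3338, -0.3775, 0.3723]
ee_rot: [-3.141, -0.0, -1.566]
force: [0.3, 0.1, 0.1]
width: 0.0876
```

Call:
step_arm --commands "-33 -16 -9 0 0 -0.158; -31 -22 -8 0 0 -0.158; -26 -25 -9 0 0 -0.158; -22 -30 0 0 0 -0.158; -17 -33 0 0 0 -0.158; -12 -35 0 0 0 -0.158; -6 -36 0 0 0 -0.158; -1 -37 0 0 0 -0.158"

```text
t: 3.45
eef_pos: [0.4635, -0.1118, 0.3978]
ee_rot: [-3.141, -0.001, -0.301]
force: [0.2, -0.0, 0.8]
width: 0.0879
```

Call:
step_arm --commands "6 -37 0 0 0 -0.158; 0 0 0 0 0 0"

```text
t: 3.7
eef_pos: [0.4808, -0.0777, 0.3972]
ee_rot: [-3.142, 0.0, -0.145]
force: [0.4, -0.5, -0.5]
width: 0.0875
```

```bash
cat >> h.py <<'E'
def wgrab(n):
    s,p,r=cur(); w=grab_frame('wrist'); save(w,n)
    T=np.eye(4);T[:3,:3]=r.as_matrix();T[:3,3]=p
    C=np.linalg.inv(T@w['tool_from_camera'])
    w['rvec']=cv2.Rodrigues(C[:3,:3])[0].ravel();w['tvec']=C[:3,3]
    import pickle;pickle.dump(w,open(n+'.pkl','wb'))
    return w
E
python3 - <<'E'
from h import *
s,p,r=cur();print(s['t'],p,s['ee_rot'],s['q'])
w=wgrab('w1')
for t in('box','pin_low','pin_up'):
        print(t,[(np.round(d['pixel'],1).tolist(),round(d['conf'],2)) for d in recognise(w,t)])
E
```

```text
3.7 [ 0.48077007 -0.07773594  0.39724771] [-3.14150917e+00  4.62897045e-04 -1.44626039e-01] [ 2.44290472e-01 -2.17193202e-02 -1.29609604e-01 -2.54239745e-04
 -1.46330272e+00  1.18190712e+00]
box [([339.8, 54.0], 0.69), ([17.3, 123.3], 0.38), ([9.3, 247.0], 0.17)]
pin_low [([340.4, 53.6], 0.55)]
pin_up [([338.0, 54.9], 0.9), ([13.0, 124.7], 0.73)]
```

View pics/w1.png

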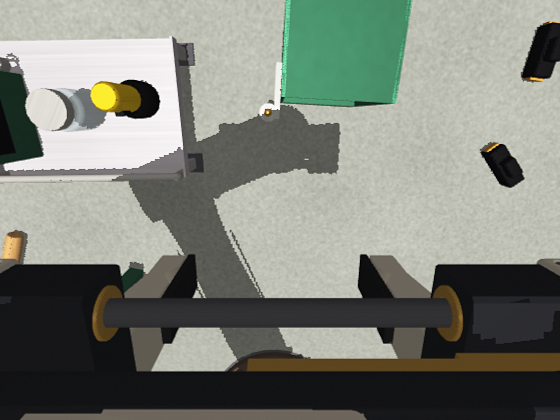

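Run:
```python
from h import *
import pickle
w=pickle.load(open('w1.pkl','rb'))
crop(w,240,80,300,130,12,'w1c');crop(w,260,0,420,120,5,'w1d')
r,t=Rt(w);print(-r.T@t)
```

```text
[ 0.56217951 -0.08817544  0.52966424]
```

View pics/w1c.png

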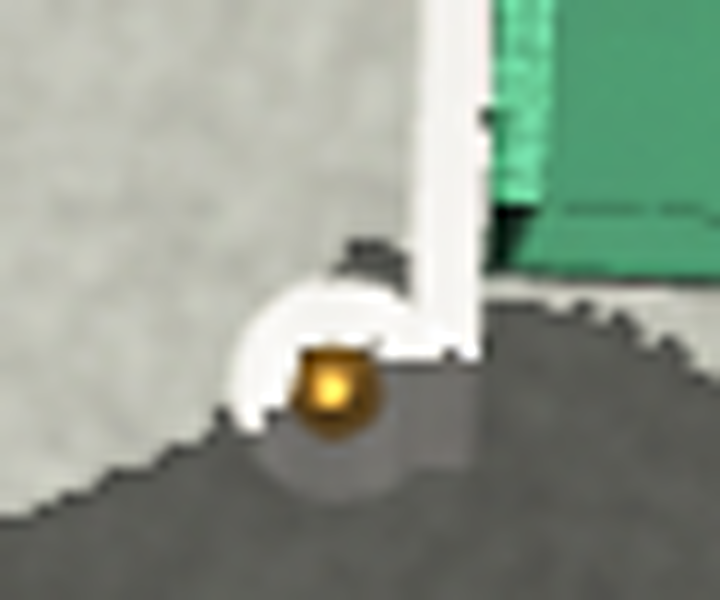

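View pics/w1d.png

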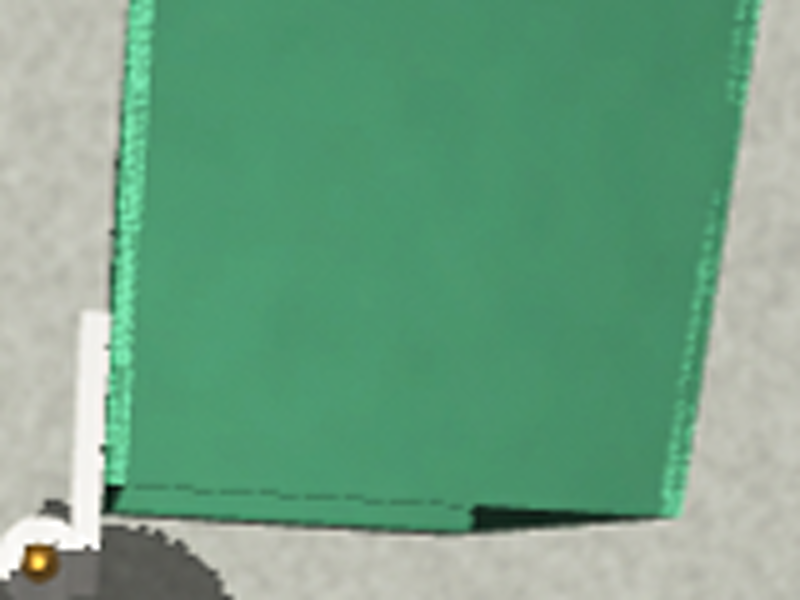

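Run:
```python
from h import *
import pickle
w=pickle.load(open('w1.pkl','rb'))
pin=ray(w,(267.3,112),.187);print('pin',pin)
a=ray(w,(260+107/5,487/5),.205);b=ray(w,(260+680/5,515/5),.205);d=a-b
print(a,b,np.linalg.norm(d),'yaw',np.degrees(np.arctan2(d[1],d[0]))-90)
s,p,r=cur()
plan([.58,.255,.40],-.1,6)
```

```text
pin [ 0.5640305 -0.0786375  0.187    ]
[ 0.57497356 -0.09433133  0.205     ] [ 0.55419668 -0.201142    0.205     ] 0.10881267041839363 yaw -11.007743293223086
8 -58 0 0 0 -0.008; 9 -57 -1 0 0 -0.009; 9 -58 0 0 0 -0.008; 10 -57 -1 0 0 -0.008; 10 -58 0 0 0 -0.009; 10 -57 0 0 0 -0.008
```

Call:
step_arm --commands "8 -58 0 0 0 -0.008; 9 -57 -1 0 0 -0.009; 9 -58 0 0 0 -0.008; 10 -57 -1 0 0 -0.008; 10 -58 0 0 0 -0.009; 10 -57 0 0 0 -0.008; 0 0 0 0 0 0"

```text
t: 4.78
eef_pos: [0.5803, 0.258, 0.3974]
ee_rot: [3.14, 0.002, -0.098]
force: [-0.6, 0.4, -0.3]
width: 0.0875
```

Run:
```python
from h import *
s,p,r=cur();print(s['t'],p,s['ee_rot'],s['q'])
w=wgrab('w2')
for t in('door','socket_up','rail_mid','shelf'):
        print(t,[(np.round(d['pixel'],1).tolist(),round(d['conf'],2)) for d in recognise(w,t)])
p=grab_frame('side');save(p,'side2')
```

```text
4.775 [0.58028355 0.25795379 0.39740277] [ 3.13979552e+00  2.26177221e-03 -9.78435951e-02] [ 7.24864471e-01  2.41662679e-01  1.71733911e-01 -4.36356705e-04
 -1.50372339e+00  7.48120160e-01]
door [([275.5, 159.2], 0.96), ([318.7, 345.3], 0.59), ([404.0, 146.7], 0.59), ([79.1, 256.1], 0.57)]
socket_up [([275.9, 161.4], 0.94), ([81.5, 256.1], 0.83), ([321.0, 345.5], 0.57)]
rail_mid [([323.3, 136.5], 0.89)]
shelf [([320.3, 141.2], 0.8)]
```

View pics/w2.png

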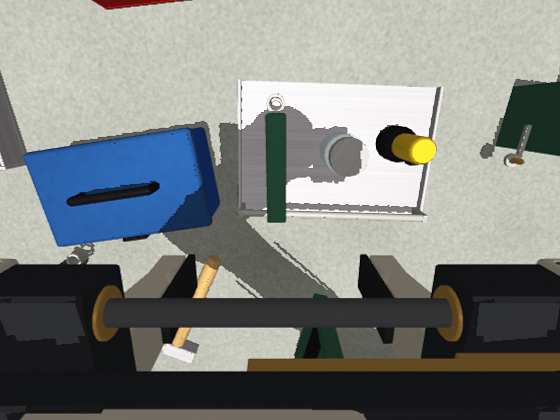

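View pics/side2.png

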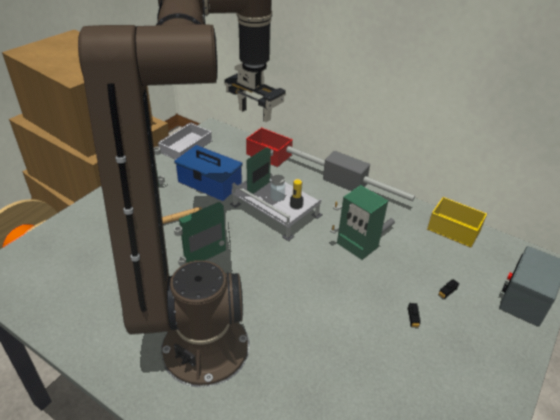

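Run:
```python
from h import *
import pickle
w=pickle.load(open('w2.pkl','rb'))
crop(w,225,70,345,230,5,'w2c')
```

```text
(no output)
```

View pics/w2c.png

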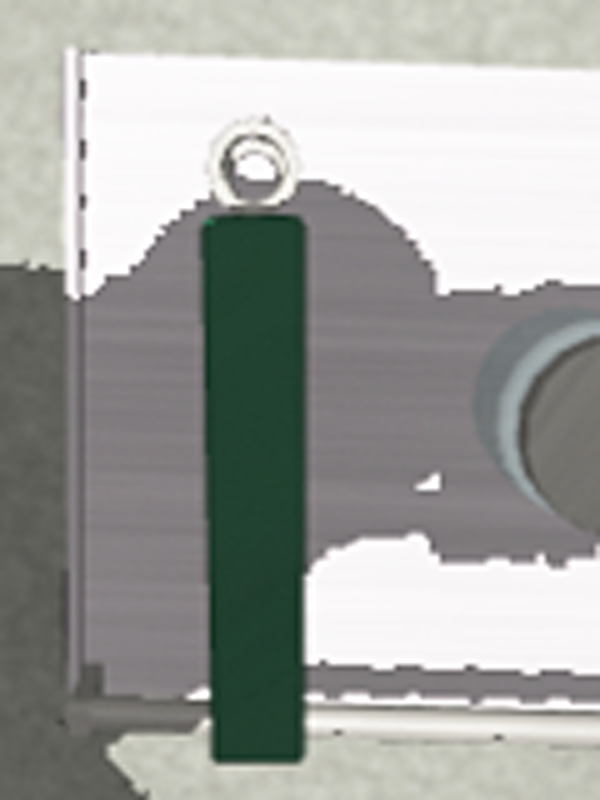

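Run:
```python
from h import *
import pickle
w=pickle.load(open('w2.pkl','rb'))
c=lambda x,y:(225+x/5-.5,70+y/5-.5)
q=[ray(w,c(*u),.21) for u in((203,216),(305,216),(304,763),(212,763))]
f=(q[0]+q[1])/2;b=(q[2]+q[3])/2;d=f-b
print(np.round(q,4),'len',np.linalg.norm(d),'w',np.linalg.norm(q[0]-q[1]),np.linalg.norm(q[2]-q[3]))
yaw=np.arctan2(d[1],d[0]);print('centre',(f+b)/2,'yaw',yaw,'socket pred',(f+b)/2+.064*np.array([np.cos(yaw),np.sin(yaw),0]))
print('socket',ray(w,c(253,164),.191))
x=ray(w,(240,80.),.06);y=ray(w,(441,87.),.06);d=x-y;print('back edge',x,y,np.arctan2(d[1],d[0])-np.pi/2,np.linalg.norm(d))
x=ray(w,(250,213),.1);y=ray(w,(420,219.),.1);d=x-y;print('rail',x,y,np.arctan2(d[1],d[0])-np.pi/2)
```

```text
[[0.6627 0.2621 0.21  ]
 [0.6608 0.243  0.21  ]
 [0.5524 0.2531 0.21  ]
 [0.5543 0.2722 0.21  ]] len 0.10886518742188181 w 0.019206700838609484 0.01918880641868797
centre [0.60751547 0.2576032  0.21      ] yaw -0.09345341849081677 socket pred [0.6712362  0.25163089 0.21      ]
socket [0.67144597 0.25179053 0.191     ]
back edge [0.70780522 0.29596627 0.06      ] [0.67214823 0.026383   0.06      ] -0.1315037564473951 0.2719311677932371
rail [0.53270082 0.30125527 0.1       ] [0.50018703 0.06574123 0.1       ] -0.1371874092556964
```

Run:
```python
from h import *
s,p0,r0=cur()
p,r=plan([.6075,.2578,.300],-.0935,3,p0,r0,nd=1)
p,r=plan([.6075,.2578,.206],-.0935,4,p,r,nd=1)
```

```text
9.1 -2.1 33.5 0 0 -0.002; 9.1 -2.1 33.5 -0.001 -0.001 -0.003; 9.1 -2.1 33.4 0 0 -0.002
0 0 23.5 0 0 0; 0 0 23.5 0 0 0; 0 0 23.5 0 0 0; 0 -0.1 23.5 0 0 0
```

Call:
step_arm --commands "9 -2 33 0 0 -0.005; 9 -2 33 0 0 0; 9 -2 33 0 0 0; 0 0 25 0 0 0; 0 0 25 0 0 0; 0 0 15 0 0 0; 0 0 0 0 0 0"

```text
t: 5.95
eef_pos: [0.6068, 0.2582, 0.2351]
ee_rot: [3.141, 0.001, -0.094]
force: [-0.0, 0.4, 0.2]
width: 0.0877
```

Run:
```python
from h import *
s,p0,r0=cur();print(s['t'],p0,s['ee_rot'])
p,r=plan([.6075,.2578,.206],-.0935,2,p0,r0,nd=1)
w=wgrab('w3')
```

```text
5.95 [0.60679991 0.25817609 0.23509797] [ 3.14072410e+00  9.51647894e-04 -9.44950265e-02]
0.4 0.1 14.5 0 0 0; 0.4 0.2 14.6 0.001 0.001 -0.001
```

View pics/w3.png

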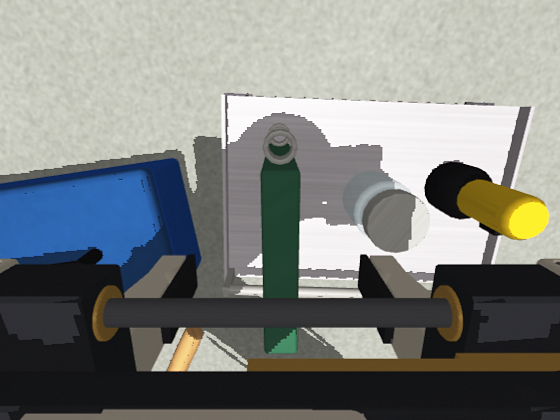

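Call:
step_arm --commands "0.5 0 15 0 0 0; 0.5 0 14 0 0 0; 0 0 0 0 0 0"

```text
t: 6.38
eef_pos: [0.6073, 0.2584, 0.2047]
ee_rot: [3.14, 0.002, -0.094]
force: [-0.2, 0.4, 1.1]
width: 0.0878
```

Call:
step_arm --commands "0 0 0 0 0 0; 0 0 0 0 0 0; 0 0 0 0 0 0; 0 0 0 0 0 0; 0 0 0 0 0 0; 0 0 0 0 0 0" --jaw 0 --grip_force 45

```text
t: 7.12
eef_pos: [0.6081, 0.2589, 0.2066]
ee_rot: [-3.142, -0.0, -0.094]
force: [0.3, -0.2, -0.5]
width: 0.0327
```

Call:
step_arm --commands "0 0 0 0 0 0; 0 0 0 0 0 0; 0 0 0 0 0 0; 0 0 0 0 0 0"

```text
t: 7.62
eef_pos: [0.6081, 0.2589, 0.2065]
ee_rot: [-3.142, 0.0, -0.094]
force: [-0.4, 0.9, 0.7]
width: 0.0197
```

Call:
step_arm --commands "0 0 -5 0 0 0; 0 0 -10 0 0 0; 0 0 -15 0 0 0; 0 0 -20 0 0 0; 0 0 -15 0 0 0; 0 0 -5 0 0 0; 0 0 0 0 0 0"

```text
t: 8.5
eef_pos: [0.608, 0.2589, 0.2767]
ee_rot: [-3.141, -0.0, -0.094]
force: [0.0, -0.8, -4.1]
width: 0.0197
```

Run:
```python
from h import *
s,p0,r0=cur();print(s['t'],p0,s['ee_rot'],s['force'],s['moment'],s['width'])
w=wgrab('w4')
a=-.135; d=np.array([np.cos(a),np.sin(a),0])
t=p0-.195*d;print(t)
plan(t,-.094,7,p0,r0)
```

```text
8.5 [0.60799688 0.25887915 0.27672793] [-3.14120658e+00 -8.82598499e-05 -9.38854123e-02] [ 0.03285157 -0.79538482 -4.11181277] [-0.06283983  0.15263403  0.01322315] 0.019725009119563684
[0.41477112 0.28512426 0.27672793]
-28 -1 0 0 0 0; -28 -1 0 0 0 0; -28 -1 0 0 0 0; -27 -2 0 0 0 0; -28 -1 0 0 0 0; -28 -1 0 0 0 0; -28 -1 0 0 0 0
```

View pics/w4.png

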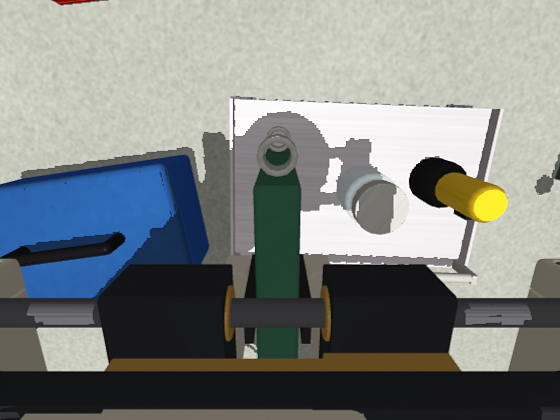

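Door gripped and lifted 70 mm; its sockets show at (278,150). Now draw it straight out.

Call:
step_arm --commands "-12 -0.5 0 0 0 0; -25 -1 0 0 0 0; -35 -1.5 0 0 0 0; -35 -1.5 0 0 0 0; -35 -1.5 0 0 0 0; -30 -1 0 0 0 0; -18 -1 0 0 0 0; -5 0 0 0 0 0"

```text
t: 9.55
eef_pos: [0.4137, 0.2852, 0.2767]
ee_rot: [-3.141, -0.0, -0.093]
force: [0.4, -0.0, -2.6]
width: 0.0204
```

Run:
```python
from h import *
s,p0,r0=cur();print(s['t'],p0,s['ee_rot'],s['force'],s['moment'],s['width'],s['q'])
w=wgrab('w5')
```

```text
9.55 [0.41366172 0.28517004 0.27671017] [-3.14121200e+00 -1.51219505e-04 -9.25326455e-02] [ 0.3737618  -0.04101359 -2.59492147] [-0.0159836   0.12909369  0.0046267 ] 0.020359171183315466 [ 9.95211649e-01  5.46160695e-02 -3.20244043e-01 -4.60980390e-05
 -1.19552888e+00  4.83068949e-01]
```

View pics/w5.png

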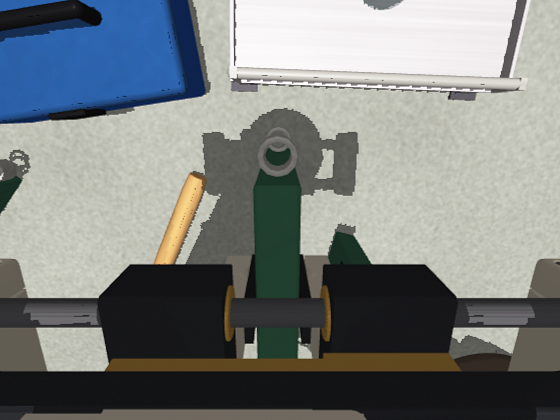

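Run:
```python
from h import *
import pickle
w=pickle.load(open('w5.pkl','rb'))
crop(w,235,110,325,200,7,'w5c')
s,p0,r0=cur()
p,r=plan([.425,.28,.39],-.094,4,p0,r0)
p,r=plan([.440,-.055,.39],-.19,8,p,r)
```

```text
3 1 -28 0 0 0; 3 1 -29 0 0 0.001; 3 1 -28 0 0 0; 3 1 -28 0 0 0
6 42 0 0 0 0.012; 6 41 0 0 0 0.012; 7 41 0 0 0 0.012; 7 42 0 0 0 0.012; 8 41 0 0 0 0.012; 8 41 0 0 0 0.012; 9 41 0 0 0 0.012; 9 41 0 0 0 0.012
```

View pics/w5c.png

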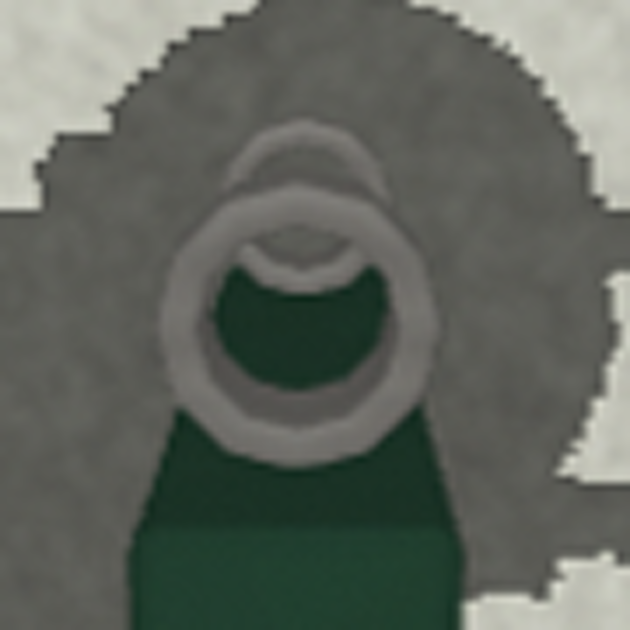

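```bash
cat >> h.py <<'E'
def raytool(w,uv,z):
    f,cx,cy=K(w);T=w['tool_from_camera'];d=T[:3,:3]@np.array([(uv[0]-cx)/f,(uv[1]-cy)/f,1]);c=T[:3,3]
    return c+d*(z-c[2])/d[2]
E
python3 - <<'E'
from h import *
import pickle
w=pickle.load(open('w5.pkl','rb'))
u=(277.4,156.1)
a=raytool(w,u,.0155);print('sock up',a)
f=K(w)[0]
for nm,uv,z in(('up',u,.0155),):
    T=w['tool_from_camera'];c=np.linalg.inv(T)@np.r_[a,1];print('depth',c,'exp radius px*7',f*.0095/c[2]*7)
z2=.1155
# lower predicted if vertical
c=np.linalg.inv(w['tool_from_camera'])@np.array([a[0],a[1],z2,1]);f,cx,cy=K(w)
px=np.array([cx+f*c[0]/c[2],cy+f*c[1]/c[2]]);print('lower pred crop',(px+.5-[235,110])*7,'r',f*.0095/c[2]*7)
E
```

```text
sock up [ 0.06327378 -0.00118531  0.0155    ]
depth [ 1.15163919e-04 -2.63699576e-02  1.46793775e-01  1.00000000e+00] exp radius px*7 146.76372983366963
lower pred crop [298.90145396 206.27857379] r 88.94973881735748
```

Call:
step_arm --commands "3 1 -28 0 0 0; 3 1 -29 0 0 0; 3 1 -28 0 0 0; 3 1 -28 0 0 0; 0 0 0 0 0 0"

```text
t: 10.22
eef_pos: [0.4277, 0.2804, 0.3913]
ee_rot: [-3.139, -0.002, -0.095]
force: [0.1, -1.2, -4.2]
width: 0.0194
```

Call:
step_arm --commands "3 25 0 0 0 0.012; 6 41 0 0 0 0.012; 7 41 0 0 0 0.012; 7 42 0 0 0 0.012; 8 41 0 0 0 0.012; 8 41 0 0 0 0.012; 9 41 0 0 0 0.012; 9 36 0 0 0 0.012"

```text
t: 11.22
eef_pos: [0.4395, -0.0352, 0.3883]
ee_rot: [3.141, 0.001, -0.191]
force: [0.8, 0.1, -3.6]
width: 0.0198
```

Call:
step_arm --commands "3 22 0 0 0 0; 0 0 0 0 0 0; 0 0 0 0 0 0"

```text
t: 11.6
eef_pos: [0.4389, -0.0555, 0.3887]
ee_rot: [3.141, 0.001, -0.191]
force: [0.7, -0.1, -3.0]
width: 0.0198
```

Run:
```python
from h import *
s,p0,r0=cur();print(s['t'],p0,s['ee_rot'],s['force'],s['moment'],s['width'],s['q'])
w=wgrab('w6')
```

```text
11.6 [ 0.43885438 -0.05550023  0.38872147] [ 3.14136856e+00  1.16866810e-03 -1.90782016e-01] [ 0.70842527 -0.06255509 -2.98883893] [-0.08218925  0.11777155  0.06196235] 0.019799371196020675 [ 3.22343171e-01 -1.01898265e-01 -2.21781021e-01 -3.81156687e-04
 -1.45204175e+00  1.05771664e+00]
```

View pics/w6.png

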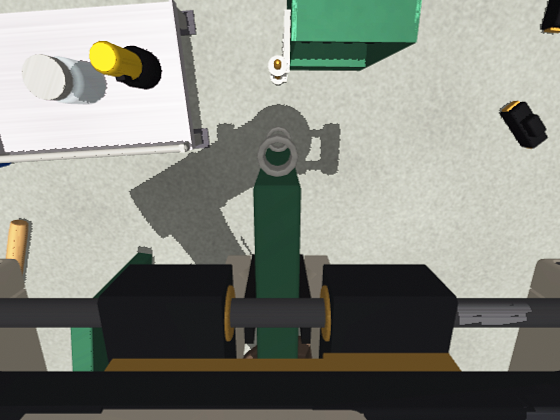

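Call:
step_arm --commands "0 0 20 0 0 0; 0 0 40 0 0 0; 0 0 40 0 0 0; 0 0 30 0 0 0; 0 0 17 0 0 0; 0 0 0 0 0 0; 0 0 0 0 0 0"

```text
t: 12.52
eef_pos: [0.4399, -0.0548, 0.2434]
ee_rot: [-3.141, -0.001, -0.189]
force: [-0.1, -1.7, -3.3]
width: 0.0196
```

Run:
```python
from h import *
s,p0,r0=cur();print(s['t'],p0,s['ee_rot'],s['force'],s['moment'],s['width'],s['q'])
w=wgrab('w7');crop(w,230,20,330,200,3,'w7c')
crop(w,255,20,305,120,8,'w7d')
for X in((.564,-.0786,.187),(.564,-.0786,.087)):print(proj(w,X))
for n in('side','top'):
    p=grab_frame(n);save(p,n+'7')
    if n=='side': crop(p,290,150,410,270,5,'side7c')
```

```text
12.525 [ 0.43988781 -0.0548496   0.24336578] [-3.14143558e+00 -1.06477786e-03 -1.88833178e-01] [-0.09505913 -1.70596383 -3.26907618] [-0.07482324  0.16072857 -0.00908784] 0.019558972263013785 [ 3.23742596e-01 -2.85853393e-02 -4.83793917e-01  4.29195822e-04
 -1.11458281e+00  1.05803175e+00]
[279.60790668  22.42823168]
[278.64147743  55.3718105 ]
```

View pics/w7.png

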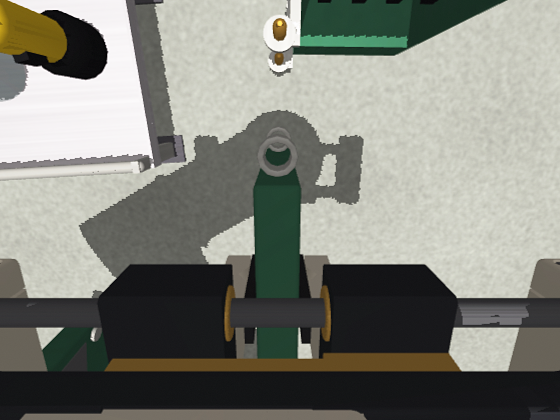

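View pics/w7d.png

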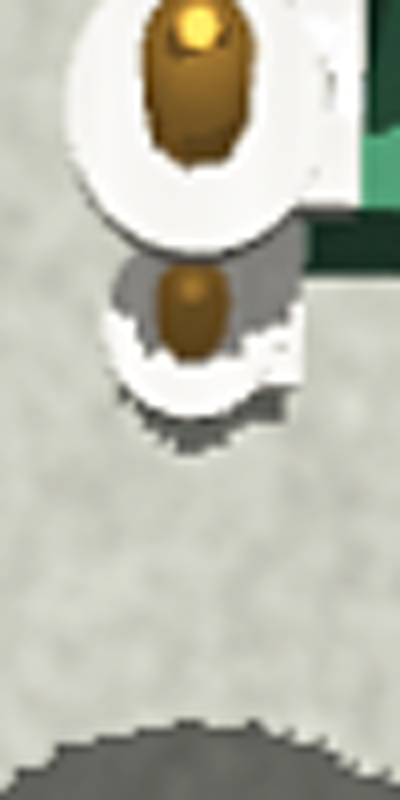

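View pics/side7c.png

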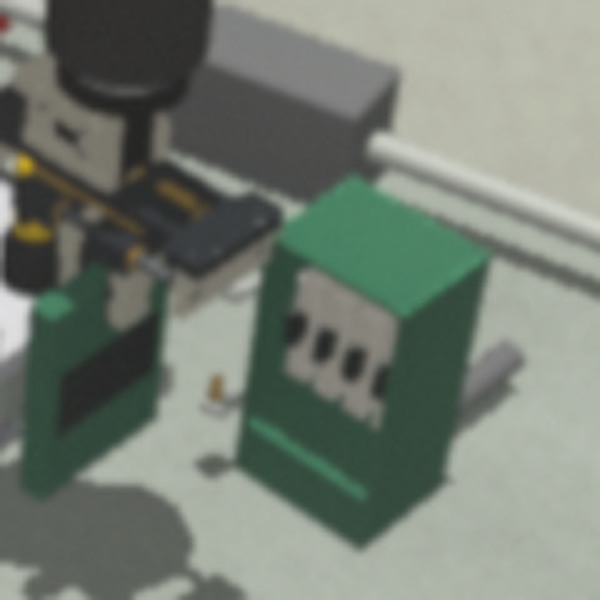

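Call:
step_arm --commands "10 0.3 0 0 0 0; 20 0.4 0 0 0 0; 20 0.4 0 0 0 0; 10 0.2 0 0 0 0; 3 0 0 0 0 0; 0 0 0 0 0 0; 0 0 0 0 0 0"

```text
t: 13.55
eef_pos: [0.5006, -0.0684, 0.2427]
ee_rot: [-3.141, -0.0, -0.19]
force: [-0.5, -0.7, -3.2]
width: 0.02
```

Run:
```python
from h import *
s,p0,r0=cur();print(s['t'],p0,s['ee_rot'],s['force'],s['moment'],s['width'])
w=wgrab('w8');crop(w,235,100,325,200,7,'w8c')
print(r0.inv().apply(np.array([.564,-.0786,0])-p0))
for X in((.564,-.0786,.187),(.564,-.0786,.087)):print((proj(w,X)+.5-[235,100])*7)
```

```text
13.55 [ 0.50059978 -0.06839366  0.24266357] [-3.14148222e+00 -1.21450421e-04 -1.89674231e-01] [-0.51169108 -0.65264439 -3.17573722] [-0.11276327  0.15472561 -0.08883027] 0.01997024737698589
[ 0.064158   -0.00190331  0.24267157]
[291.20465453 320.33501024]
[293.19243138 242.6744615 ]
```

View pics/w8c.png

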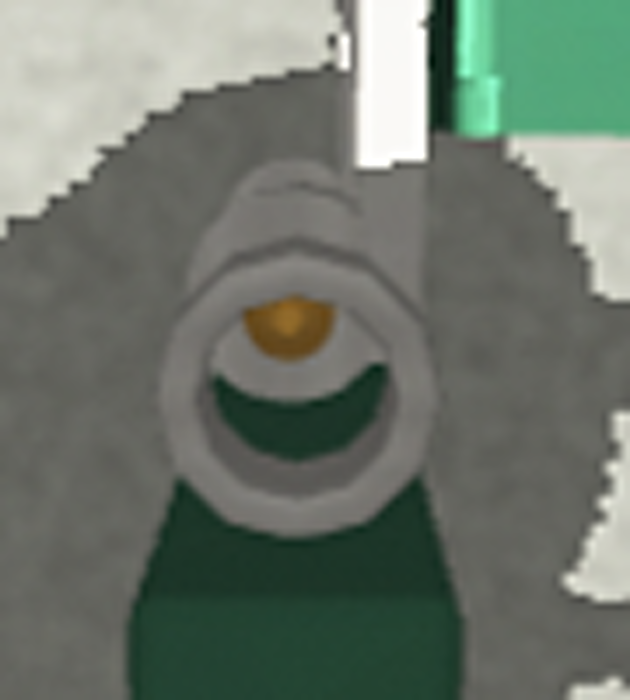

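Call:
step_arm --commands "0.8 -0.6 0 0 0 0; 0 0 8 0 0 0; 0 0 8 0 0 0; 0 0 4 0 0 0; 0 0 0 0 0 0; 0 0 0 0 0 0"

```text
t: 14.35
eef_pos: [0.5017, -0.068, 0.2224]
ee_rot: [3.141, 0.001, -0.19]
force: [-0.5, -0.2, -3.8]
width: 0.0197
```

Run:
```python
from h import *
s,p0,r0=cur();print(s['t'],p0,s['ee_rot'],s['force'],s['moment'],s['width'])
w=wgrab('w9');crop(w,235,100,325,200,7,'w9c')
print(r0.inv().apply(np.array([.564,-.0786,0])-p0))
for X in((.564,-.0786,.187),(.564,-.0786,.087)):print((proj(w,X)+.5-[235,100])*7)
T=np.linalg.inv(w['tool_from_camera']);f,cx,cy=K(w)
for z in(.0155,.0315,p0[2]-.187):
    c=T@np.array([.0633,-.0012,z,1]);print('axis',z,(np.array([cx+f*c[0]/c[2],cy+f*c[1]/c[2]])+.5-[235,100])*7)
```

```text
14.35 [ 0.50166033 -0.06798853  0.22237939] [ 3.14139403e+00  6.54083898e-04 -1.89864742e-01] [-0.45792928 -0.16265272 -3.83534586] [ 0.01672068  0.64094554 -0.03324585] 0.019713843513362063
[ 0.06336752 -0.00138851  0.22233771]
[298.4281889  360.09869325]
[297.65331266 261.52990317]
axis 0.0155 [300.97828963 393.82331189]
axis 0.0315 [300.58292357 365.3788988 ]
axis 0.035379385564383165 [300.49803454 359.27159998]
```

View pics/w9c.png

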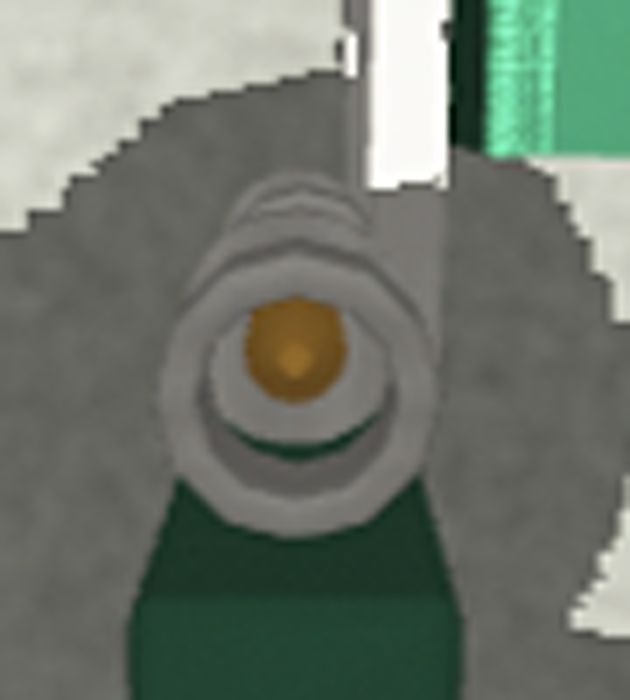

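Call:
step_arm --commands "0 -0.4 0 0 0 0; 0 0 3 0 0 0; 0 0 3 0 0 0; 0 0 3 0 0 0; 0 0 0 0 0 0; 0 0 0 0 0 0"

```text
t: 15.15
eef_pos: [0.5018, -0.0676, 0.2132]
ee_rot: [3.142, 0.0, -0.19]
force: [-0.2, -0.5, -4.5]
width: 0.0198
```

Run:
```python
from h import *
s,p0,r0=cur();print(s['t'],p0,s['ee_rot'],s['force'],s['moment'],s['width'])
w=wgrab('w10');crop(w,235,100,325,200,7,'w10c')
p=grab_frame('side');save(p,'side10');crop(p,290,150,410,270,5,'side10c')
s,p0,r0=cur();print(s['force'],s['moment'])
```

```text
15.15 [ 0.50182756 -0.06755898  0.21321141] [ 3.14156869e+00  4.90014374e-04 -1.89923643e-01] [-0.23994403 -0.50971208 -4.49070125] [ 0.07979133  1.0205026  -0.014186  ] 0.019806193256173815
[-2.37923352  0.28154463 -4.79595018] [0.136536   1.01329253 0.03286705]
```

View pics/w10c.png

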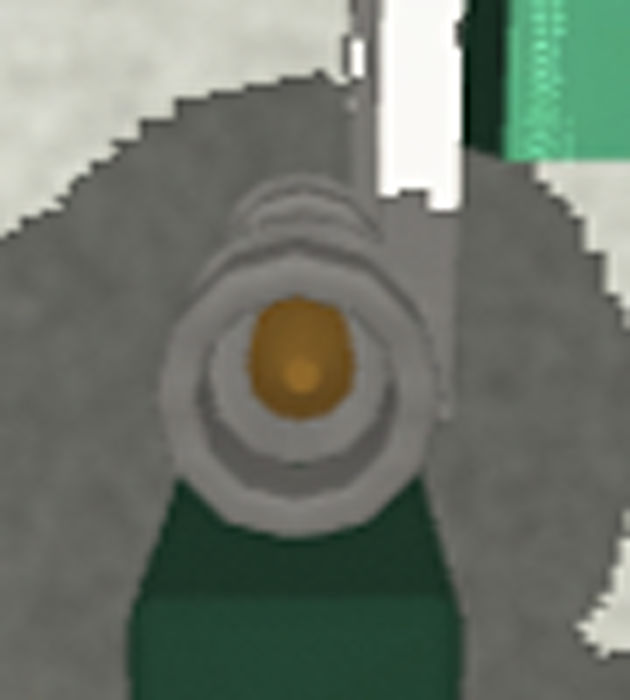

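View pics/side10c.png

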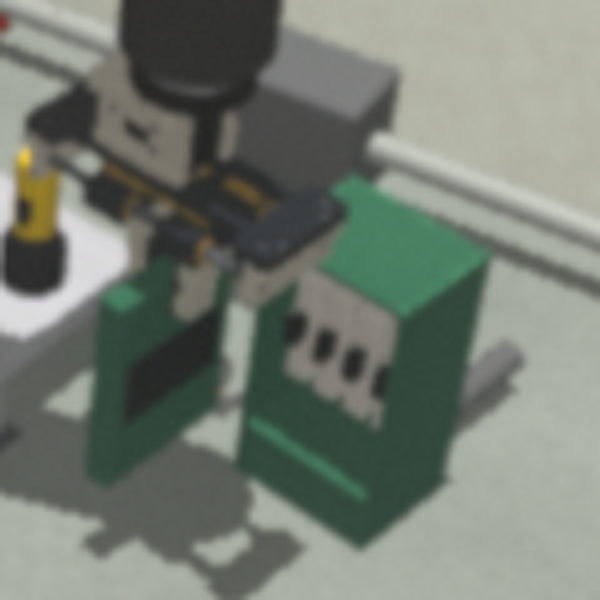

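Call:
step_arm --commands "-0.8 0 0 0 0 0; 0 0 0 0 0 0; 0 0 0 0 0 0"

```text
t: 15.62
eef_pos: [0.5016, -0.0674, 0.2139]
ee_rot: [-3.141, -0.001, -0.19]
force: [-0.7, -1.3, -3.2]
width: 0.0198
```

Run:
```python
from h import *
s,p0,r0=cur();print(s['t'],p0,s['ee_rot'],s['force'],s['moment'],s['width'])
```

```text
15.625 [ 0.5015606  -0.0674123   0.21385579] [-3.14133263e+00 -9.86909867e-04 -1.89699816e-01] [-0.6935761  -1.25216101 -3.23286979] [-0.03870277  0.23449731  0.06906884] 0.01975073889150932
```

Call:
step_arm --commands "-0.3 0 2 0 0 0; 0 0 3 0 0 0; 0 0 3 0 0 0; 0 0 2 0 0 0; 0 0 0 0 0 0; 0 0 0 0 0 0"

```text
t: 16.38
eef_pos: [0.5009, -0.0674, 0.2036]
ee_rot: [-3.142, -0.0, -0.19]
force: [-0.1, 1.0, -2.0]
width: 0.02
```

Run:
```python
from h import *
s,p0,r0=cur();print(s['t'],p0,s['ee_rot'],s['force'],s['moment'],s['width'])
w=wgrab('w11');crop(w,235,100,325,200,7,'w11c')
```

```text
16.375 [ 0.50091318 -0.06739663  0.20361405] [-3.14159202e+00 -1.26802787e-04 -1.89804098e-01] [-0.06277081  0.96665043 -1.99590516] [-0.07046314  0.1145748  -0.00020608] 0.019963605576580935
```

View pics/w11c.png

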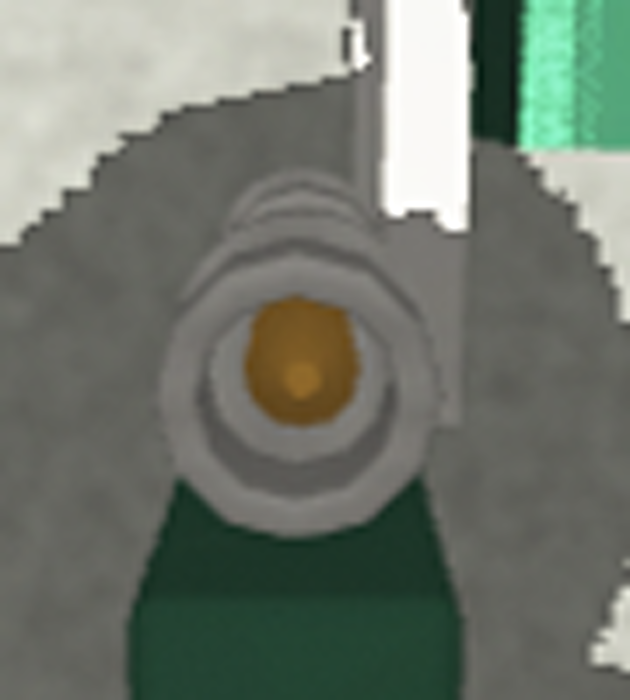

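Call:
step_arm --commands "0 0 2 0 0 0; 0 0 2 0 0 0; 0 0 1 0 0 0; 0 0 0 0 0 0; 0 0 0 0 0 0"

```text
t: 17.05
eef_pos: [0.5009, -0.0674, 0.1986]
ee_rot: [3.142, -0.0, -0.19]
force: [0.5, 0.1, -3.4]
width: 0.0199
```

Call:
step_arm --commands "0 0 1 0 0 0; 0 0 0 0 0 0; 0 0 0 0 0 0"

```text
t: 17.42
eef_pos: [0.5008, -0.0674, 0.1976]
ee_rot: [-3.142, 0.0, -0.19]
force: [-0.0, 0.7, -2.4]
width: 0.0204
```

Call:
step_arm --commands "0 0 1 0 0 0; 0 0 0 0 0 0; 0 0 0 0 0 0"

```text
t: 17.8
eef_pos: [0.5008, -0.0674, 0.1965]
ee_rot: [3.142, 0.0, -0.19]
force: [0.1, -0.7, -2.9]
width: 0.0199
```

Call:
step_arm --commands "0 0 1 0 0 0; 0 0 0 0 0 0; 0 0 0 0 0 0"

```text
t: 18.18
eef_pos: [0.5008, -0.0674, 0.1962]
ee_rot: [3.142, -0.0, -0.19]
force: [-4.6, 1.6, 6.6]
width: 0.0198
```

Run:
```python
from h import *
s,p0,r0=cur();print(s['t'],p0,s['ee_rot'],s['force'],s['moment'],s['width'])
w=wgrab('w12');crop(w,235,100,325,200,7,'w12c')
```

```text
18.175 [ 0.50083424 -0.06742806  0.19620185] [ 3.14157937e+00 -4.21040311e-04 -1.89597807e-01] [-4.63593833  1.59407218  6.55157273] [ 0.33414011  1.5988228  -0.01661339] 0.019776886111151994
```

View pics/w12c.png

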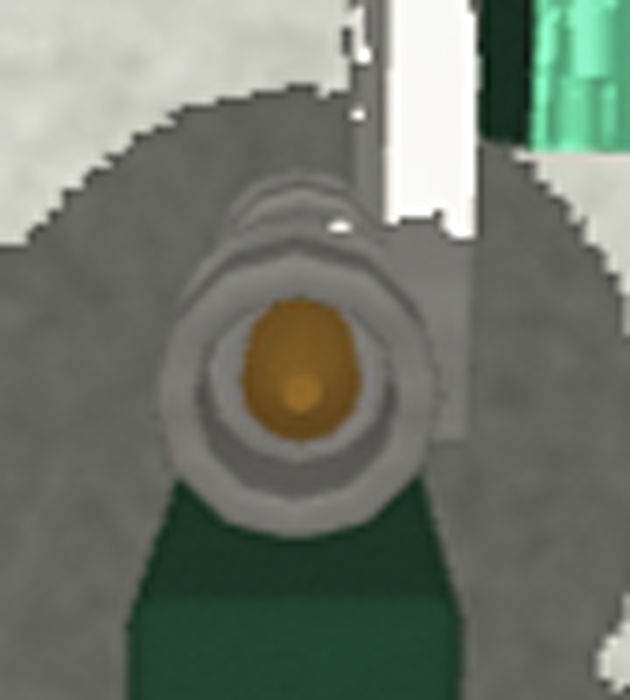

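Call:
step_arm --commands "0 0 0 0 0 0; 0 0 0 0 0 0; 0 0 0 0 0 0; 0 0 0 0 0 0" --jaw 50

```text
t: 18.73
eef_pos: [0.5009, -0.0674, 0.1955]
ee_rot: [3.142, -0.0, -0.19]
force: [-0.2, 0.1, 0.6]
width: 0.0489
```

Run:
```python
from h import *
s,p0,r0=cur();print(s['t'],p0,s['ee_rot'],s['force'],s['moment'],s['width'])
w=wgrab('w13')
p=grab_frame('side');save(p,'side13');crop(p,290,150,410,270,5,'side13c')
```

```text
18.725 [ 0.50093705 -0.06739388  0.19549696] [ 3.14155386e+00 -2.36647336e-05 -1.89822737e-01] [-0.19301152  0.12278982  0.60655916] [-0.07457773  0.1033981  -0.00496746] 0.04887901945933058
```

View pics/w13.png

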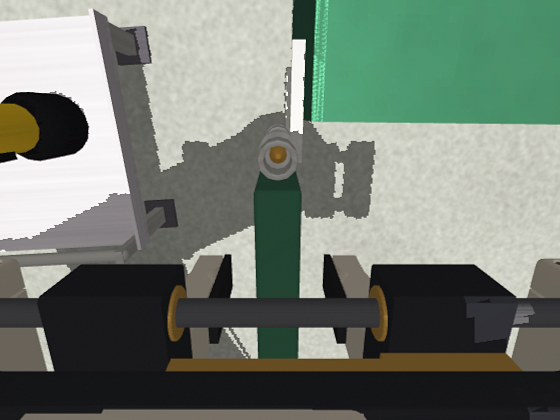

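View pics/side13c.png

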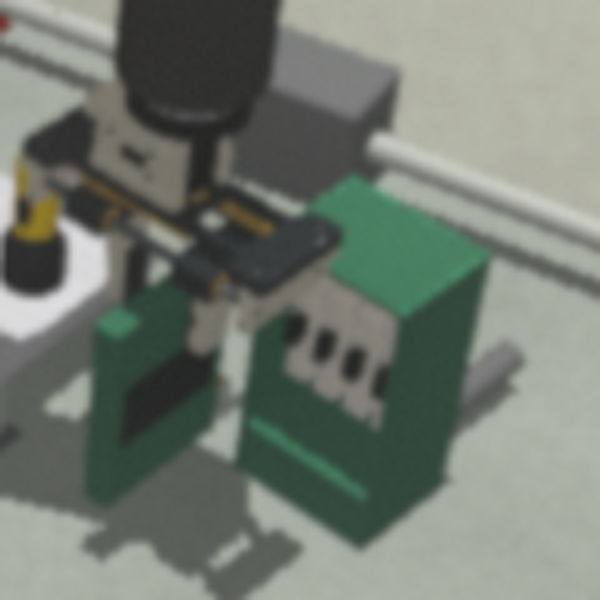

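Call:
step_arm --commands "0 0 -10 0 0 0; 0 0 -20 0 0 0; 0 0 -40 0 0 0; 0 0 -40 0 0 0; 0 0 -40 0 0 0; -10 0 -20 0 0 0; 0 0 0 0 0 0; 0 0 0 0 0 0"

```text
t: 19.82
eef_pos: [0.4908, -0.0655, 0.3651]
ee_rot: [-3.141, 0.001, -0.19]
force: [-0.2, -0.7, -0.1]
width: 0.0501
```

Run:
```python
from h import *
s,p0,r0=cur();print(s['t'],p0,s['ee_rot'],s['force'],s['width'])
w=wgrab('w14');crop(w,200,60,360,200,5,'w14c')
p=grab_frame('side');save(p,'side14');crop(p,240,150,400,270,5,'side14c')
for X in((.564,-.0786,.187),):print(proj(w,X))
d=np.array([np.cos(-.19),np.sin(-.19),0]);pin=np.array([.564,-.0786,0])
import itertools
for o in(.119,.009):
  c=pin-d*o
  for s_ in(.01,-.01):
    for z in(.05,.2):
      X=c+s_*np.array([.189,.982,0]);X[2]=z;print(o,s_,z,'side',proj(p,X),(proj(p,X)-[240,150])*5,'w',proj(w,X))
```

```text
19.825 [ 0.49077243 -0.06545513  0.36505422] [-3.14147510e+00  5.65921937e-04 -1.89716029e-01] [-0.15664097 -0.67849939 -0.14987824] 0.050086554322412935
[277.51825927 121.10524797]
0.119 0.01 0.05 side [306.40791816 247.53415553] [332.0395908  487.67077766] w [270.46228721 204.95050295]
0.119 0.01 0.2 side [309.46941641 212.34416099] [347.34708207 311.72080495] w [267.58268255 246.09651425]
0.119 -0.01 0.05 side [310.98762728 250.71418644] [354.93813642 503.57093222] w [284.40160464 204.9329313 ]
0.119 -0.01 0.2 side [314.3557077  215.47685243] [371.77853849 327.38426214] w [287.72138292 246.07049877]
0.009 0.01 0.05 side [328.57096146 231.69361274] [442.8548073  408.46806369] w [269.84643614 125.51361559]
0.009 0.01 0.2 side [332.83674031 196.88272263] [464.18370156 234.41361314] w [266.33259914 131.99518441]
0.009 -0.01 0.05 side [333.12755632 234.65989522] [465.63778159 423.29947611] w [284.85075288 125.49560626]
0.009 -0.01 0.2 side [337.69501744 199.7931906 ] [488.47508718 248.96595301] w [288.77243807 131.96814005]
```

View pics/w14.png

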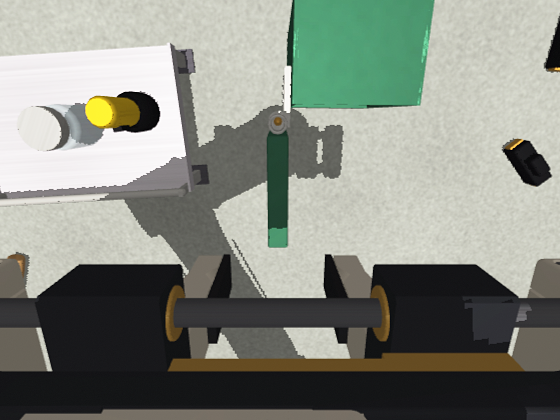

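View pics/side14c.png

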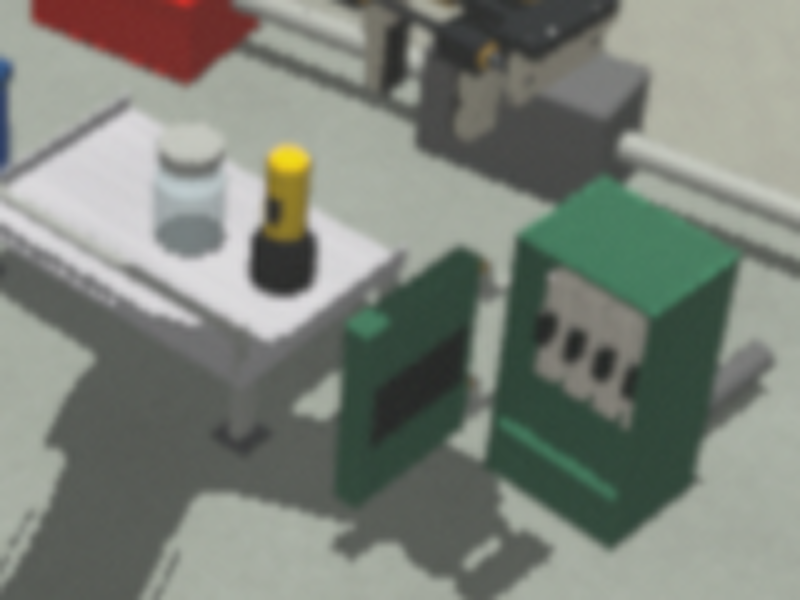

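Run:
```python
from h import *
print(job_done()); print(get_state()['t'])
p=grab_frame('side');save(p,'side15')
```

```text
the job is handed in; nothing more can be done
None
the job is handed in; nothing more can be done
```

The door is hanging on both hinge pins of the small breaker box, and I handed the job in at about 20 s. I gripped it by its top edge, lifted it 70 mm, drew it straight out until it was about 35 mm clear of the shelf, and lowered it at roughly a right angle to the box.

- **Seating:** contact came at the expected height, with the door's underside about 50 mm above the table (good to about 2 mm). In the wrist and side pictures the brass pin tips show at both sockets and the upper tip stands clear of its socket. After I released and raised the gripper, the door stayed put.
- **Light contact on the way down:** the moment rose to about 1 N m, probably the door's edge rubbing the upper pin's shoulder. I backed off about 1 mm and it lowered freely. Pressing it home read about 7 N upward and 5 N sideways.
- **Surroundings:** in the last pictures the jar and torch looked undisturbed. I did not check the caddy, the hammer or both fuse holders again.
- **Disagreement:** the first side-camera fix of the pins was about 8 mm low in height compared with the wrist camera. I relied on the wrist camera, and the fit confirmed it.

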